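# Tip the plain jar lids into the crock, keep the clinging one on the tray

## Task

Three white jar lids lie on the little metal tray; they look alike, but one has a rubber ring underneath and clings a good deal more than the two plain ones. Lift the tray from the breadboard by its upright wooden grip without losing a lid, rest its open edge gently on the rim of the blue crock, and, keeping it resting there, tip it little by little, just far enough that the two plain lids slide into the crock while the clinging one stays on the tray. Once both are in, set the tray with the remaining lid back flat on the breadboard and let go, leaving the crock and everything else where they stand.

Things in the scene. Friction and masses are not known exactly. Their poses are not given: they have to be found in the camera images.
- tray: Small dark sheet-steel tray, about 280 g, lying on the breadboard. Floor 110 (x) x 144 (y) x 3 mm; origin under the floor's centre (underside), z up. Lips on three sides (+y, -y, +x), 3 mm thick, tops 22 mm above the underside; the -x edge is open and faces the robot at the start.
- tray_grip (a point): Point in the tray's upright dark wooden grip block, 100 mm from the tray's origin along its +x, 35 mm above its underside. Block 18 mm (x) x 50 mm (y), from 3 to 53 mm above the underside, on a tongue 36 mm wide, 3 mm thick, that runs out behind the +x lip to x = 109 mm; 36 mm free between lip and block.
- tray_edge (a point): Middle of the tray's open edge at its underside, 55 mm from the tray's origin along its -x.
- tray_mid (a point): Middle of the tray's whole length with its grip (27 mm from the tray's origin along its +x), at the underside.
- lid0: White plastic jar lid, a disc 42 mm in diameter, 9 mm thick, about 14 g: one of three look-alikes lying side by side across the tray in any order. Origin at the centre of its underside, z up. On the tray the plain ones begin to slide at a tilt of 10 to 25 degrees, the clinging one at 1.8 times the slope (18 to 40 degrees), both differing each time with the day's friction.
- lid1: One of the three look-alike lids.
- lid2: One of the three look-alike lids.
- crock: Open round blue ceramic crock standing loose, 1.7 kg: outer radius 96 mm, inner radius 90 mm, rim 100 mm above its underside, inner floor 8 mm above it. Origin at the centre of its underside, z up. It stands on the other side (left or right) from the breadboard.
- board: Wooden breadboard fixed to the worktop, 230 (x) x 200 (y) x 10 mm; origin at the centre of its underside, top 10 mm above it.
- jar0: Small glass jar with a white cap, 58 mm in diameter, 85 mm high, between breadboard and crock. Bystander; origin at its underside.
- jar1: Glass jar with a steel cap, same size, in the row behind. Bystander.
- jar2: Glass jar with a steel cap, same size, in the row behind. Bystander.
- key: Steel lid-sealing key standing on its round 72 mm base, crank on top, 128 mm high, between breadboard and crock near the robot. Bystander.
- stack: Stack of five larger white plastic lids, 80 mm in diameter, 47 mm high, in the row behind. Bystander: not the lids to tip.
- spoon_rest: Round wooden spoon rest, 100 mm in diameter with a stub handle reaching 80 mm from its centre, 20 mm high, in the row behind. Bystander.
Not all that is in view belongs to the job. What is shaped like the lid1 but pink is not meant. Leave any turquoise look-alike of the lid0 alone.

How it is judged:
On the way, in this order (a step that is already met when the one before it is completed fails the run):
1. the tray is lifted at least 40 mm off the breadboard with all three lids on it (height (world z) of tray above 0.05 m and height (world z) of tray_edge above 0.04 m and x of lid0 in the frame of tray between -0.06 and 0.055 m and y of lid0 in the frame of tray between -0.072 and 0.072 m and z of lid0 in the frame of tray between -0.005 and 0.035 m and x of lid1 in the frame of tray between -0.06 and 0.055 m and y of lid1 in the frame of tray between -0.072 and 0.072 m and z of lid1 in the frame of tray between -0.005 and 0.035 m and x of lid2 in the frame of tray between -0.06 and 0.055 m and y of lid2 in the frame of tray between -0.072 and 0.072 m and z of lid2 in the frame of tray between -0.005 and 0.035 m), for 0.1 s.
2. the tray rests on the crock's rim (contact over 0.4 N) with all three lids still on it (contact force between tray and crock above 0.4 N and height (world z) of tray above 0.09 m and x of lid0 in the frame of tray between -0.06 and 0.055 m and y of lid0 in the frame of tray between -0.072 and 0.072 m and z of lid0 in the frame of tray between -0.005 and 0.035 m and x of lid1 in the frame of tray between -0.06 and 0.055 m and y of lid1 in the frame of tray between -0.072 and 0.072 m and z of lid1 in the frame of tray between -0.005 and 0.035 m and x of lid2 in the frame of tray between -0.06 and 0.055 m and y of lid2 in the frame of tray between -0.072 and 0.072 m and z of lid2 in the frame of tray between -0.005 and 0.035 m), for 0.15 s.
3. both plain lids (lid0, lid1) are in the crock and the clinging one (lid2) is on the tray, which, tipped more than 7 degrees, rests on its rim (contact over 0.2 N) (contact force between tray and crock above 0.2 N and angle between tray's own z axis and vertical above 0.12 rad and horizontal distance between each of lid0, lid1 and crock below 0.09 m and z of lid0 in the frame of crock between 0 and 0.085 m and z of lid1 in the frame of crock between 0 and 0.085 m and x of lid2 in the frame of tray between -0.06 and 0.055 m and y of lid2 in the frame of tray between -0.072 and 0.072 m and z of lid2 in the frame of tray between -0.005 and 0.035 m), for 0.1 s.
At the end, for the whole second after the job is handed in: Both plain lids lie in the crock below its rim, the clinging lid on the tray; the tray lies released and flat (3 degrees) on the breadboard, the middle of its whole length within 45 mm of the board centre; the crock is upright within 25 mm of its start; all at rest (horizontal distance between each of lid0, lid1 and crock below 0.09 m and z of lid0 in the frame of crock between 0 and 0.085 m and z of lid1 in the frame of crock between 0 and 0.085 m and x of lid2 in the frame of tray between -0.06 and 0.055 m and y of lid2 in the frame of tray between -0.072 and 0.072 m and z of lid2 in the frame of tray between -0.005 and 0.035 m and horizontal distance between tray_mid and board below 0.045 m and angle between tray's own z axis and vertical below 0.06 rad and z of tray in the frame of board between 0.006 and 0.016 m and angle between crock's own z axis and vertical below 0.05 rad and distance of crock from where it was at the start of the episode below 0.025 m and contact force between the fingers and tray below 0.1 N and linear speed of each of tray, crock, lid0, lid1, lid2 below 0.02 m/s); the robot touches nothing.
It fails at once if the clinging lid leaves the tray (distance between lid2 and tray above 0.1 m).
It fails at once if the crock is pushed more than 25 mm or tipped by more than 9 degrees (distance of crock from where it was at the start of the episode above 0.025 m or angle between crock's own z axis and vertical above 0.15 rad).
It fails at once if the tray is pressed on the crock with more than 30 N, or the robot itself with more than 10 N (contact force between tray and crock above 30 N or contact force between any of the arm, the fingers and crock above 10 N).
It fails at once if a bystander is moved more than 25 mm or knocked over (distance of any of jar0, jar1, jar2, key, stack, spoon_rest from where it was at the start of the episode above 0.025 m or angle between any of jar0, jar1, jar2, key, stack, spoon_rest's own z axis and vertical above 0.4 rad).
It also fails if it takes over 72 s, if anything falls off the work surface, if the arm or the gripper's body presses on something with over 40 N, if the wrist force passes 120 N, or if a joint passes its speed limit or range.

## Robot

A 6-joint arm with a two-finger parallel gripper is mounted at the origin on the work surface. World frame = base frame: x ahead of the robot, y to its left, z up, the work surface at z = 0. Lengths are in m, angles in rad, forces in N, time in s.
With the tool pointing down it reaches from about 0.375 to 0.925 m from the base axis. Payload 5.7 kg.
Tool frame: the origin (TCP) lies midway between the tips of the shut fingers; the grasp point (between the pads) lies 19 mm behind it; z points along the fingers, y is the line along which they close (so a half turn about z gives the same grasp; the last joint's range is limited). The gripper opens to 88 mm and grips with 3 to 60 N. Pads are 20 mm wide; open, the fingers measure 115 mm over their backs; the gripper's body (75 mm by 178 mm) begins 61 mm behind the grasp point.
Start: joints at [1.109, 0.359, 1.51, -0, 1.272, -0.115], TCP at [0.204, 0.564, 0.223] pointing down, gripper open.
Joint ranges: [-2.97, 2.97], [-1.01, 2.36], [0.21, 2.38], [-0.96, 4.11], [0.2, 2.71], [-2.98, 2.98]. Speed limits (rad/s): [2.39, 2.39, 3.14, 3.14, 3.14, 3.14].

## Interface

Orientations are given as a unit quaternion [x, y, z, w].
In Python, from bench import move_ptp, servo_line, goto_joints, move_gripper, sleep, inverse_kinematics, capture, PlanningError, close_job, spot_in, silhouettes, current_clock, current_joint_pos, current_qvel, current_joint_torque, current_position, current_orientation, current_force, current_torque, current_finger_gap, current_grip_force gives the robot as it stands. Calls block until the motion is done:
- move_ptp(position, orientation): joint-space move of the TCP to a pose.
- servo_line(position, orientation=None, rate=0.15, contact_N=None): straight line of the TCP; orientation=None keeps the orientation; rate is the mean speed in m/s. With contact_N (N) it stops when the force on the tool has changed by that much, and returns True; else False.
- goto_joints(angles): joint-space move.
- move_gripper(opening): finger opening in m; the grip force is fixed at half the most; returns when the fingers have stopped.
- sleep(seconds).
- inverse_kinematics(position, orientation): joint angles nearest the present ones, or None.
- capture(name): name is "scene" or "top" or "wrist"; returns a dict with "image" (400x640x3 uint8, blue, green, red), "range_z" (400x640 float32, m along the optical axis (not along the pixel's ray), 0 where there is no reading), "intrinsics" (3x3 intrinsics, pixels), "R" (3x3) and "t" (3): a world point X has camera coordinates R X + t. Camera axes: x right, y down, z forward; pixel columns grow to the right and rows downward; lengths in m; the calibration is good to about 2 mm. A picture is of the moment at which its call begins.
A pose or a line that the arm cannot do raises PlanningError and nothing moves.
- close_job(): hands the job in; it is judged then, once.
Trained networks look in the newest picture that a camera, given by its name, has taken for a name from the list of things; names that differ only in an ending like _2 or _b are one class to them, and where a whole thing is asked for, a point or a joint stands for the part that bears it (a point fixed in the world has none). Each returns a list of dicts, best first, with "conf" (0 to 1); they miss things now and then, are a little off and sometimes report something else, mostly with a low value. They report only what shows in the picture. A call takes as long as a camera call. They do not tell look-alikes from the thing itself.
- spot_in(camera, query): "xy" ([column, row] in pixels, amid what is visible of it).
- silhouettes(camera, query): "region" (400x640 bool, what is visible of it) and "xy" ([column, row] in pixels, amid what is visible of it).
Readings, each from a call of its own:
- current_clock(): time.
- current_joint_pos(): joint angles.
- current_qvel(): joint speeds.
- current_joint_torque(): joint torques, N m.
- current_position(): TCP position.
- current_orientation(): TCP orientation.
- current_force(): force on the tool from outside, world axes, zero at the start.
- current_torque(): the same for the moment, N m.
- current_finger_gap(): finger opening in m.
- current_grip_force(): force on a finger pad.
Only numpy, scipy, OpenCV 4.12 (cv2) and the standard library are available. Lean on these libraries where they do the work, as an engineer would, in place of code of your own. Each camera call takes 0.05 s, during which the arm holds its last target. There are 200 camera calls.

## Working session

There is one attempt and no reset: what is moved stays moved. The work goes in short steps, each a Python script; the robot and the scene stay as the last script left them, time stands still between calls to the robot, and variables do not carry over. Pictures are saved under pics/ and viewed, at most 10 in all, crops included, and the job is handed in when it is done.

```bash
mkdir -p pics; cat > h.py <<'E'
import numpy as np, cv2
from bench import *
from scipy.spatial.transform import Rotation as Rn
def w(c,px,py,z):
    u=np.array(px,float);v=np.array(py,float);K=c["intrinsics"]
    P=np.stack([(u-K[0,2])/K[0,0]*z,(v-K[1,2])/K[1,1]*z,z],-1)
    return (P-c["t"])@c["R"]
def cloud(c):
    v,u=np.mgrid[:400,:640]; return w(c,u,v,c["range_z"])
E
python3 - <<'E'
from h import *
for n in("top","scene"):
    c=capture(n);cv2.imwrite(f"pics/{n}0.png",c["image"]);P=cloud(c)
    for q in["tray","tray_grip","lid0","crock","board","jar0","jar1","key","stack","spoon_rest"]:
        for d in silhouettes(n,q):
            if d["conf"]<.3: continue
            m=d["region"]&(c["range_z"]>0);p=P[m]
            print(n,q,round(d["conf"],2),np.round(d["xy"]),np.round(np.median(p,0),3),np.round(np.percentile(p,2,0),3),np.round(np.percentile(p,98,0),3))
print(current_clock(),current_orientation())
E
```

```text
top tray 0.73 [225. 261.] [0.398 0.235 0.013] [0.323 0.165 0.009] [0.479 0.307 0.063]
top tray_grip 0.96 [226. 262.] [0.398 0.234 0.013] [0.323 0.165 0.009] [0.479 0.307 0.063]
top lid0 0.81 [295. 230.] [0.466 0.071 0.009] [0.447 0.053 0.004] [0.484 0.089 0.013]
top lid0 0.7 [241. 265.] [0.384 0.191 0.022] [0.366 0.171 0.015] [0.404 0.209 0.025]
top lid0 0.7 [162. 256.] [0.419 0.389 0.009] [0.4   0.37  0.001] [0.438 0.409 0.013]
top lid0 0.68 [204. 270.] [0.378 0.282 0.022] [0.359 0.263 0.015] [0.396 0.301 0.025]
top lid0 0.61 [222. 270.] [0.373 0.237 0.022] [0.356 0.218 0.016] [0.392 0.255 0.026]
top lid0 0.58 [244. 182.] [0.589 0.189 0.009] [0.57  0.172 0.004] [0.607 0.208 0.013]
top crock 0.94 [419. 220.] [ 0.473 -0.224  0.01 ] [ 0.377 -0.3    0.004] [ 0.556 -0.118  0.101]
top board 0.6 [235. 246.] [0.42  0.227 0.01 ] [0.285 0.137 0.004] [0.51  0.334 0.014]
top board 0.36 [204. 271.] [0.378 0.282 0.022] [0.359 0.263 0.013] [0.398 0.304 0.025]
top jar0 0.83 [424. 122.] [ 0.695 -0.242  0.08 ] [ 0.677 -0.273  0.   ] [ 0.729 -0.22   0.087]
top jar0 0.78 [280. 129.] [0.696 0.09  0.082]
[... 1605 characters left out ...]
9 [404. 255.] [0.44  0.266 0.012] [0.284 0.139 0.006] [0.511 0.335 0.015]
scene jar0 0.79 [297. 199.] [ 0.584 -0.     0.063] [ 0.557 -0.035  0.009] [0.604 0.013 0.089]
scene jar0 0.71 [274. 254.] [0.713 0.107 0.069] [0.685 0.073 0.012] [0.735 0.12  0.089]
scene jar1 0.79 [297. 199.] [ 0.584 -0.     0.063] [ 0.557 -0.035  0.009] [0.604 0.013 0.089]
scene jar1 0.71 [274. 254.] [0.713 0.107 0.069] [0.685 0.073 0.012] [0.735 0.12  0.089]
scene key 0.82 [356. 178.] [0.392 0.015 0.028] [ 0.345 -0.045  0.002] [0.434 0.044 0.129]
scene spoon_rest 0.83 [243. 216.] [ 0.708 -0.074  0.011] [ 0.657 -0.12   0.001] [ 0.777 -0.026  0.024]
1.1 [ 1.72536807e-01  9.85003070e-01 -5.36160327e-05 -5.57510754e-06]
```

View pics/top0.png

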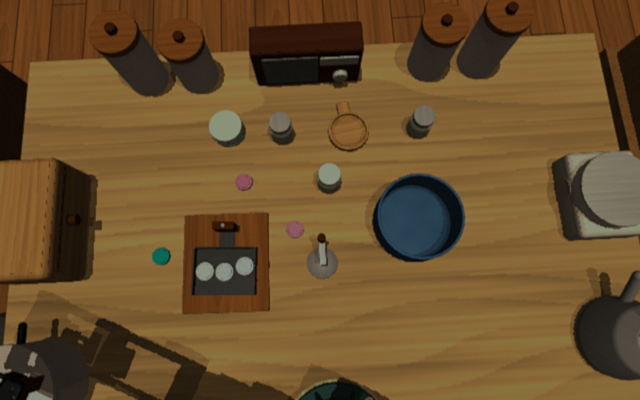

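View pics/scene0.png

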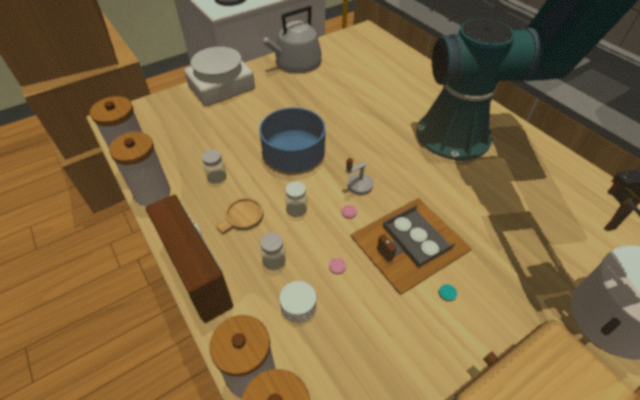

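The top view shows the dark tray on the breadboard around (225,262), with its grip at (224,226). Candidates for the lids:
- White discs on the tray at (204,270), (222,270) and (241,265). These fit: white and on the tray.
- Pink discs at (244,182) and (295,230), and a turquoise disc at (162,256). These are decoys.
- White stack at (226,127), which is too large.

The crock is at (419,217). Next I'll fit the poses and confirm the lids in one crop.

```bash
cat > fit.py <<'E'
from h import *
from scipy.optimize import least_squares
for n in("top","scene"):
    c=capture(n);P=cloud(c);
    if n=="top": cv2.imwrite("pics/crop.png",cv2.resize(c["image"][200:320,175:275],None,fx=5,fy=5,interpolation=cv2.INTER_CUBIC))
    dz=0 if n=="top" else .002
    m=silhouettes(n,"crock")[0]["region"];p=P[m&(c["range_z"]>0)];p=p[(p[:,2]>.095+dz)&(p[:,2]<.104+dz)]
    r=least_squares(lambda q:np.hypot(p[:,0]-q[0],p[:,1]-q[1])-.093,[.468,-.21],loss="soft_l1",f_scale=.003)
    print(n,"crock",r.x,len(p))
    box=(P[...,0]>.29)&(P[...,0]<.52)&(P[...,1]>.13)&(P[...,1]<.34)
    b=P[box&(P[...,2]>.055+dz)&(P[...,2]<.075)]
    print("grip",cv2.minAreaRect((b[:,:2]*1000).astype(np.float32)),np.median(b[:,2]))
    m=silhouettes(n,"tray")[0]["region"];dark=box&m&(P[...,2]<.036)&(P[...,0]<.44)
    print("tray",cv2.minAreaRect((P[dark][:,:2]*1000).astype(np.float32)))
    bd=box.copy();hs=P[(P[...,2]>.0065+dz)&(P[...,2]<.0135+dz)&(np.abs(P[...,0]-.4)<.16)&(np.abs(P[...,1]-.235)<.13)&(c["image"].max(-1)>0)]
    print("board",np.percentile(hs[:,:2],[1,99],0))
E
python3 fit.py
python3 - <<'E'
from h import *
# IK test for tipping
C=np.array([.468,-.21]);
for ph in(0,20,-24):
  for s in(1,-1):
    out=[]
    for th in(0,20,40):
        f=np.radians(ph);Rt=Rn.from_euler('z',f)*Rn.from_euler('y',-np.radians(th))
        piv=np.array([*(C+.055*np.array([np.cos(f),np.sin(f)])),.1])
        tcp=piv+Rt.apply([.145,0,.016])
        tool=Rt*Rn.from_matrix(np.array([[0,s,0],[s,0,0],[0,0,-1.]]))
        q=inverse_kinematics(tcp,tool.as_quat());out.append(None if q is None else np.round(q,2))
    print(ph,s,out)
E
```

```text
top crock [ 0.46657417 -0.20961054] 722
grip ((475.5134582519531, 230.3916778564453), (49.012020111083984, 18.076072692871094), 86.83214569091797) 0.06231239016303899
tray ((381.2065734863281, 236.0706024169922), (144.56190490722656, 117.89588165283203), 86.7807388305664)
board [[0.28422147 0.13761487]
 [0.51013087 0.33425243]]
scene crock [ 0.46646769 -0.20870414] 371
grip ((475.117431640625, 231.80789184570312), (49.780635833740234, 18.674217224121094), 87.78996276855469) 0.06431307087280062
tray ((374.84454345703125, 228.32717895507812), (162.19297790527344, 130.61170959472656), 86.28707122802734)
board [[0.28295976 0.13805289]
 [0.51028405 0.33548179]]
0 1 [array([-0.4 ,  0.6 ,  1.38, -0.  ,  1.16, -0.4 ]), array([-0.5 ,  0.39,  1.68,  0.24,  0.77, -0.65]), array([-0.67,  0.26,  1.98,  0.95,  0.51, -1.43])]
0 -1 [array([-0.4 ,  0.6 ,  1.38, -0.  ,  1.16,  2.74]), array([-0.5 ,  0.39,  1.68,  0.24,  0.77,  2.49]), array([-0.67,  0.26,  1.98,  0.95,  0.51,  1.71])]
20 1 [array([-0.32,  0.56,  1.46, -0.  ,  1.13, -0.66]), array([-0.48,  0.38,  1.7 ,  0.34,  0.84, -1.03]), array([-0.71,  0.29,  1.94,  0.94,  0.77, -1.71])]
20 -1 [array([-0.32,  0.56,  1.46, -0.  ,  1.13,  2.48]), array([-0.48,  0.38,  1.7 ,  0.34,  0.84,  2.11]), array([-0.71,  0.29,  1.94,  0.94,  0.77,  1.43])]
-24 1 [array([-0.52,  0.61,  1.35, -0.  ,  1.18, -0.1 ]), array([-0.54,  0.4 ,  1.67,  0.06,  0.72, -0.16]), array([-0.59,  0.25,  2.  ,  0.5 ,  0.22, -0.62])]
-24 -1 [None, array([-0.54,  0.4 ,  1.67,  0.06,  0.72,  2.98]), array([-0.59,  0.25,  2.  ,  0.5 ,  0.22,  2.52])]
```

View pics/crop.png

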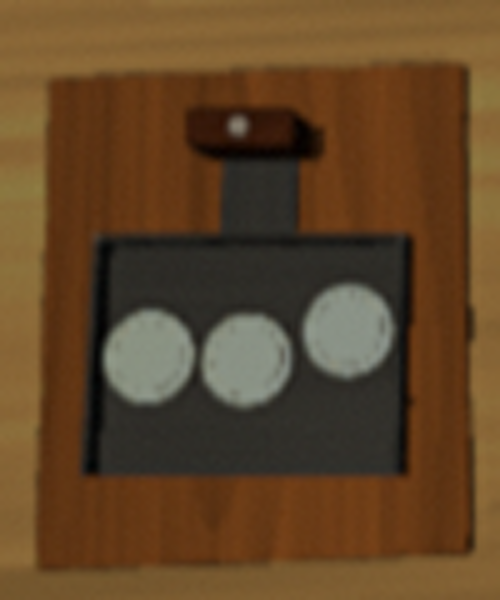

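The crop confirms three white lids on the tray at crop pixels (148,357), (246,360) and (348,330), with the grip behind them at (245,130). Next: grasp and lift.

```bash
cat >> h.py <<'E'
C=np.array([.4665,-.2092]); PH=np.radians(20)
M=Rn.from_matrix(np.array([[0,1,0],[1,0,0],[0,0,-1.]]))
def pose(pt,at,yaw,tilt=0,off=(.100,0,.016)):
    """TCP pose placing tray-frame point pt at world point at"""
    R=Rn.from_euler('z',yaw)*Rn.from_euler('y',-tilt)
    return np.array(at)+R.apply(np.array(off)-np.array(pt)),(R*M).as_quat()
E
cat > grasp.py <<'E'
from h import *
g=np.array([.4753,.231]);y=np.radians(-3.2)
p,q=pose((.1,0,.016),(*g,.12),y)
move_gripper(.042);move_ptp(p,q);sleep(.2);f0=current_force()
servo_line([*g,.026],q,rate=.1);sleep(.1)
print("down",current_position(),current_force()-f0)
move_gripper(.0);sleep(.2);print(current_finger_gap(),current_grip_force())
servo_line([*g,.046],q,rate=.05);sleep(.3)
print(current_force()-f0,current_torque(),current_finger_gap())
np.save("f0.npy",f0)
c=capture("scene");cv2.imwrite("pics/lift.png",c["image"][150:330,300:540].repeat(3,0).repeat(3,1));print(current_clock())
E
python3 grasp.py
```

```text
down [0.47587028 0.23120282 0.02666686] [-0.18142561 -0.14171882 -0.04068603]
0.01791880328840446 29.99941349029541
[ 0.16381151 -0.71437104 -2.35861779] [-0.07019572 -0.09510941  0.01844201] 0.01784861589911805
6.8667
```

View pics/lift.png

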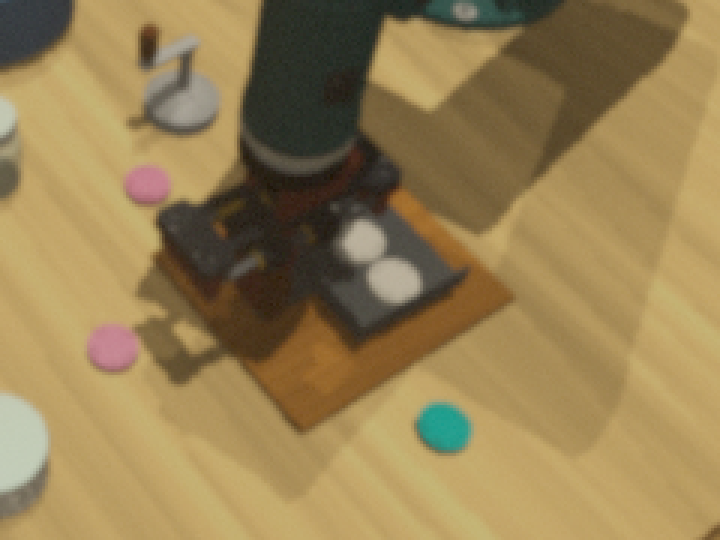

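The tray is gripped and just off the board. Two lids show at crop pixels (360,240) and (393,280); the gripper hides the third. I'll lift further and measure sag.

```bash
cat > lift.py <<'E'
from h import *
f0=np.load("f0.npy");g=np.array([.4753,.231])
servo_line([*g,.19],rate=.08);sleep(.3)
print(current_force()-f0,current_torque(),current_finger_gap(),current_position())
for n in("scene","top","wrist"):
    c=capture(n);P=cloud(c);S=silhouettes(n,"tray")
    print(n,[(round(d["conf"],2),d["xy"]) for d in S][:2])
    for d in S[:1]:
        p=P[d["region"]&(c["range_z"]>0)];p=p[(p[:,0]<.41)&(p[:,2]>.12)&(p[:,2]<.21)]
        if len(p)<100: continue
        k=np.ones(len(p),bool)
        for _ in range(6):
            A=np.c_[p[:,0]-.375,p[:,1]-.235,np.ones(len(p))];s=np.linalg.lstsq(A[k],p[k,2],rcond=None)[0];k=np.abs(p[:,2]-A@s)<.003
        print(n,s,k.sum(),np.percentile(p,[2,98],0))
    for d in spot_in(n,"lid0"): print(d["conf"],d["xy"],P[int(d["xy"][1]),int(d["xy"][0])])
    cv2.imwrite(f"pics/l_{n}.png",c["image"])
print(current_clock())
E
python3 lift.py
```

```text
[-0.18271148 -0.73647063 -2.84924989] [-0.05882638 -0.0890459   0.06789799] 0.017615658650002104 [0.47526549 0.23098505 0.18986998]
scene [(0.91, [431.3, 202.7]), (0.23, [350.9, 172.6])]
scene [0.00268158 0.00327795 0.1787852 ] 822 [[0.32245231 0.18520809 0.17620297]
 [0.40873937 0.31053038 0.19821951]]
0.7 [445.5, 295.2] [0.42950484 0.39186829 0.01055548]
0.68 [431.7, 192.9] [0.37675811 0.23796448 0.18787809]
0.59 [443.4, 203.7] [0.37721287 0.27527124 0.18749583]
0.59 [349.2, 212.1] [0.46749113 0.07508239 0.01172072]
0.59 [335.4, 266.1] [0.59413448 0.18957017 0.01032837]
top [(0.81, [225.6, 251.5]), (0.66, [321.0, 259.7])]
top [ 0.00184941 -0.00957057  0.17601713] 756 [[0.32074339 0.163761   0.1733243 ]
 [0.40874964 0.22311515 0.19587719]]
0.88 [229.2, 257.1] [0.39026953 0.19191377 0.1873111 ]
0.82 [296.8, 230.2] [0.46184756 0.06726339 0.00923726]
0.63 [241.8, 184.1] [0.58307371 0.19634799 0.00693305]
0.61 [158.4, 254.6] [0.42332301 0.3946252  0.0093005 ]
wrist [(0.73, [164.7, 217.0])]
wrist [ 0.0005191  -0.00269014  0.17694492] 19334 [[0.32298966 0.16825744 0.17564201]
 [0.40858613 0.30796262 0.19614379]]
0.9 [122.2, 243.2] [0.37723669 0.24016597 0.18692716]
0.89 [426.6, 204.2] [0.58593195 0.19550682 0.01104501]
0.67 [144.3, 299.2] [0.38158275 0.20677769 0.1857696 ]
0.58 [111.4, 157.4] [0.38122347 0.28418325 0.18698183]
0.55 [242.9, 11.3] [0.41866597 0.38330928 0.00973865]
9.5667
```

View pics/l_wrist.png

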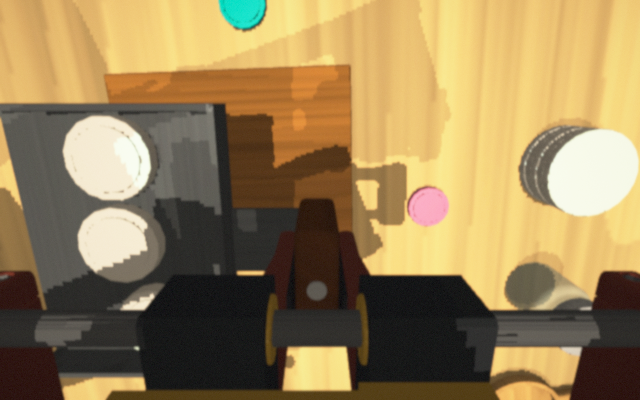

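The wrist view shows the level tray with lids at (107,157), (118,243) and partly at (140,300). All three are on it. Next, carry it to the crock and touch down on the rim with a 4° tilt.

```bash
cat >> h.py <<'E'
PIV=np.array([*(C+.054*np.array([np.cos(PH),np.sin(PH)])),.100]); PT=(-.045,0,0)
def lids(n="wrist",off=(.100,0,.016)):
    """white lids seen, in tray frame"""
    c=capture(n);P=cloud(c)
    R=Rn.from_quat(current_orientation())*M.inv();o=current_position()-R.apply(off);out=[]
    for d in silhouettes(n,"lid0"):
        m=d["region"]&(c["range_z"]>0)
        if d["conf"]<.25 or m.sum()<30: continue
        p=R.inv().apply(np.median(P[m],0)-o)
        if abs(p[0])<.09 and abs(p[1])<.075 and -.01<p[2]<.05: out.append((round(d["conf"],2),*np.round(p,3),m.sum()))
    return out,c
E
cat > carry.py <<'E'
from h import *
f0=np.load("f0.npy")
p,q=pose(PT,PIV+[0,0,.06],PH,np.radians(4));servo_line(p,q,rate=.17)
p,q=pose(PT,PIV+[0,0,.012],PH,np.radians(4));servo_line(p,q,rate=.08);sleep(.4)
fa=np.mean([current_force() for _ in range(5)],0);print("air",fa-f0);np.save("fa.npy",fa)
L,c=lids();print(L)
p,q=pose(PT,PIV+[0,0,-.006],PH,np.radians(4))
print(servo_line(p,q,rate=.012,contact_N=1.5));sleep(.3)
print(current_force()-fa,current_position()-pose(PT,PIV,PH,np.radians(4))[0],current_clock())
for n in("wrist","scene"):
    L,c=lids(n);print(L);cv2.imwrite(f"pics/c_{n}.png",c["image"])
E
python3 carry.py; python3 -c "
import cv2;a=cv2.imread('pics/c_wrist.png');b=cv2.imread('pics/c_scene.png')
import numpy as np;cv2.imwrite('pics/cc.png',np.vstack([cv2.resize(a,(480,300)),cv2.resize(b[60:260,140:460],(480,300))]))"
```

```text
air [-0.33383543  0.03204976 -2.88071004]
[(0.73, np.float64(0.002), np.float64(0.047), np.float64(0.012), np.int64(6169)), (0.65, np.float64(0.007), np.float64(-0.029), np.float64(0.011), np.int64(646)), (0.65, np.float64(0.001), np.float64(0.003), np.float64(0.012), np.int64(5347))]
True
[ 2.78555702 -0.40631514  8.05978401] [ 3.41301152e-05  6.17378304e-05 -6.19152520e-04] 14.675
[(0.8, np.float64(0.001), np.float64(0.003), np.float64(0.012), np.int64(5399)), (0.78, np.float64(0.007), np.float64(-0.029), np.float64(0.012), np.int64(637)), (0.68, np.float64(0.002), np.float64(0.047), np.float64(0.012), np.int64(6382))]
[(0.57, np.float64(0.001), np.float64(0.004), np.float64(0.014), np.int64(120)), (0.41, np.float64(0.014), np.float64(-0.034), np.float64(0.014), np.int64(99))]
```

View pics/cc.png

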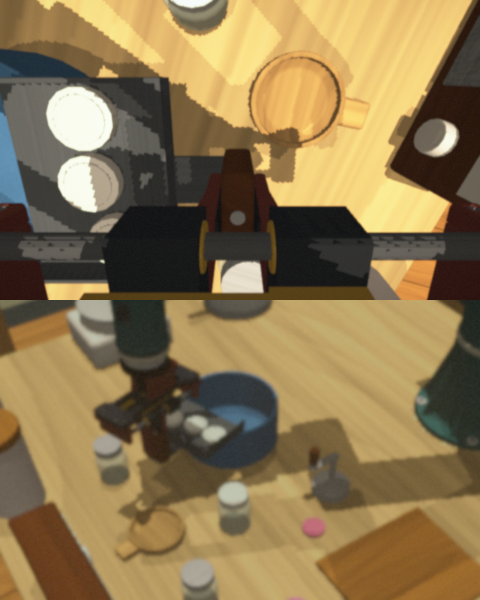

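Contact made: the wrist view shows lids at (80,118), (90,183) and partly (105,225) of the composite. The scene view shows the tray's edge on the rim at about (235,430), with all lids aboard. The force is 8 N, so I'll ease to 3 N and tip in small regulated steps.

```bash
cat > tip.py <<'E'
from h import *
import sys,json
fa=np.load("fa.npy");S=json.load(open("s.json"));th,dz=S
end,step=float(sys.argv[1]),float(sys.argv[2])
F=lambda:np.mean([current_force() for _ in range(3)],0)-fa
def go():
    p,q=pose(PT,PIV+[0,0,dz],PH,np.radians(th));servo_line(p,q,rate=.012)
def reg(n=3):
    global dz
    for _ in range(n):
        sleep(.08);f=F()[2]
        if 1.8<f<5: break
        dz+=float(np.clip((f-3)*7e-5,-.0006,.0006));go()
    return f
reg(5);L0=None
while True:
    f=reg();sleep(.25)
    Lw,_=lids();Ls,_=lids("scene")
    key=sorted((float(l[2]),float(l[1])) for l in Lw if l[0]>.4)
    print(round(th,1),np.round(F(),1),round(dz*1e3,2),"W",key,"S",[(float(l[2]),float(l[1])) for l in Ls],round(current_clock(),1),flush=True)
    if L0 and (len(key)!=len(L0) or max(abs(a[1]-b[1]) for a,b in zip(key,L0))>.006): print("CHANGE");break
    L0=key
    if th>=end-1e-6: break
    th+=step;go()
json.dump([th,dz],open("s.json","w"))
E
echo "[4,-0.0006]">s.json; python3 tip.py 10 1.5
```

```text
4 [ 1.4 -0.1  3.7] 0.0 W [(-0.029, 0.007), (0.003, 0.001), (0.047, 0.002)] S [(0.005, 0.002), (0.045, 0.002)] 16.2
5.5 [ 0.6 -0.9  2.5] 0.0 W [(-0.029, 0.006), (0.003, 0.001), (0.047, 0.002)] S [(0.046, 0.003), (0.005, 0.002), (-0.034, 0.014)] 17.2
7.0 [-2.  -1.2  2.8] 0.0 W [(-0.029, 0.006), (0.003, 0.001), (0.047, 0.002)] S [(0.004, 0.002)] 18.2
8.5 [-1.9 -1.1  2.6] 0.0 W [(-0.029, 0.006), (0.003, 0.001), (0.047, 0.002)] S [(-0.036, 0.011)] 19.2
10.0 [-1.9 -1.3  1.9] 0.0 W [(-0.028, 0.007), (0.003, 0.001), (0.047, 0.002)] S [(0.044, 0.005), (-0.034, 0.012)] 20.2
```

Tipping behaves well. I'll continue in finer steps.

```bash
python3 tip.py 26 1.0
```

```text
10.0 [-1.4 -1.7  3.5] 0.0 W [(-0.028, 0.007), (0.003, 0.001), (0.047, 0.002)] S [(-0.034, 0.011)] 20.8
11.0 [-1.1 -0.9  3.7] 0.0 W [(-0.029, 0.006), (0.003, 0.001), (0.047, 0.002)] S [(0.006, 0.004), (-0.033, 0.012), (0.045, 0.004)] 21.7
12.0 [-1.5 -1.   3.1] 0.0 W [(-0.029, 0.007), (0.003, 0.001)] S [(-0.034, 0.011)] 22.6
CHANGE
```

```bash
python3 tip.py 26 1.0
```

```text
12.0 [-1.2 -1.6  3.6] 0.0 W [(-0.029, 0.007), (0.003, 0.001), (0.047, 0.002)] S [(0.004, 0.002), (-0.033, 0.012)] 23.2
13.0 [-1.3 -1.3  3.4] 0.0 W [(-0.029, 0.006), (0.003, 0.001), (0.047, 0.002)] S [(0.045, 0.004), (-0.034, 0.013), (0.004, 0.001)] 24.1
14.0 [-1.1 -1.6  3.1] 0.0 W [(-0.029, 0.007), (0.003, 0.001), (0.047, 0.002)] S [(0.044, 0.005), (-0.034, 0.009), (0.005, 0.003)] 25.0
15.0 [-1.4 -2.1  3.5] 0.0 W [(-0.029, 0.007), (0.003, 0.001), (0.047, 0.002)] S [(-0.033, 0.012), (0.045, 0.004)] 25.9
16.0 [-1.4 -2.   3.8] 0.0 W [(-0.029, 0.007), (0.003, 0.001), (0.047, 0.002)] S [(0.044, 0.003), (0.005, 0.004)] 26.8
17.0 [-0.8 -1.5  5.1] 0.0 W [(-0.029, 0.007), (0.003, 0.001), (0.047, 0.002)] S [(0.006, 0.005), (-0.032, 0.012), (0.045, 0.003)] 27.7
18.0 [-2.8 -1.7  4.3] 0.0 W [(-0.029, 0.007), (0.003, 0.0), (0.047, 0.002)] S [(0.043, 0.005)] 28.6
19.0 [-1.5 -0.9  3.8] 0.0 W [(-0.029, 0.007), (0.003, 0.001), (0.047, 0.002)] S [(0.043, 0.007), (-0.033, 0.01)] 29.5
20.0 [-1.3 -1.6  4.2] 0.0 W [(-0.029, 0.006), (0.003, 0.001), (0.047, 0.002)] S [(0.043, 0.006)] 30.4
21.0 [-2.4 -1.7  4.5] 0.0 W [(-0.029, 0.006), (0.003, 0.001)] S [(-0.033, 0.009), (0.044, 0.005)] 31.2
CHANGE
```

```bash
python3 tip.py 28 0.8
```

```text
21.0 [-1.3 -2.1  5.4] 0.0 W [(-0.029, 0.006), (0.003, 0.001), (0.047, 0.002)] S [(0.042, 0.007)] 31.9
21.8 [-1.5 -1.8  4.1] 0.0 W [(-0.029, 0.006), (0.003, 0.001), (0.047, 0.002)] S [(-0.031, 0.01)] 32.7
22.6 [-0.7 -2.2  4.6] 0.0 W [(-0.029, 0.006), (0.003, 0.001), (0.047, 0.002)] S [(0.005, 0.007), (0.041, 0.005), (0.032, 0.044)] 33.6
23.4 [-1.4 -1.4  4.7] 0.0 W [(-0.029, 0.005), (0.003, 0.0), (0.047, -0.002)] S [(0.006, 0.004), (0.041, 0.0)] 34.4
24.2 [-1.5 -1.6  3.8] 0.17 W [(0.003, 0.001)] S [] 35.6
CHANGE
```

```bash
python3 - <<'E'
from h import *
print(current_force()-np.load("fa.npy"))
ims=[]
for n in("wrist","top"):
    L,c=lids(n);print(n,L);P=cloud(c)
    for d in silhouettes(n,"lid0"):
        m=d["region"]&(c["range_z"]>0);p=np.median(P[m],0) if m.sum() else None
        if p is not None and np.hypot(*(p[:2]-C))<.12: print(round(d["conf"],2),p,np.hypot(*(p[:2]-C)))
    i=c["image"];ims.append(cv2.resize(i,(480,300)) if n=="wrist" else cv2.resize(i[150:275,340:540],(480,300)))
cv2.imwrite("pics/tip.png",np.vstack(ims));print(current_clock())
E
```

```text
[-1.46272562 -1.61271977  3.75408576]
wrist [(0.66, np.float64(0.001), np.float64(0.003), np.float64(0.012), np.int64(5190))]
0.83 [ 0.48712422 -0.24116824  0.01693924] 0.0380437508610531
0.8 [ 0.46877193 -0.16797048  0.01700837] 0.04129207357003156
0.66 [ 0.55089655 -0.17532661  0.12960158] 0.09094055589193144
top [(0.57, np.float64(-0.002), np.float64(0.011), np.float64(0.011), np.int64(156))]
0.57 [ 0.45522031 -0.15667343  0.01638329] 0.053724037812079475
0.57 [ 0.54649651 -0.16892083  0.12803598] 0.08956479510584373
35.8917
```

View pics/tip.png

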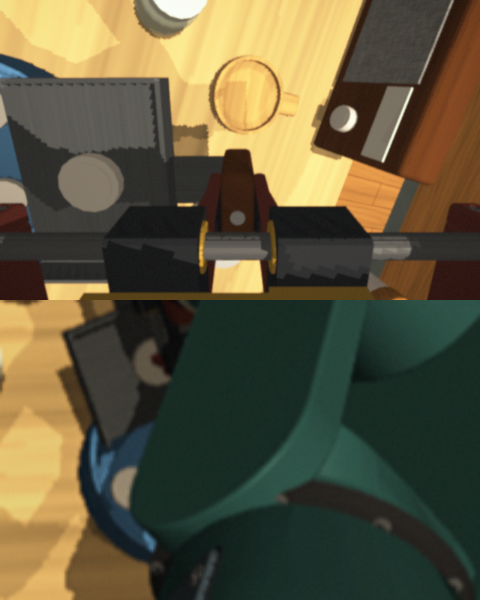

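The wrist view shows one lid left on the tray at (90,183), and two lids in the crock on its floor (z about 0.017). The middle lid was the clinging one. Now lift off, level, return and set down.

```bash
cat > back.py <<'E'
from h import *
g=np.array([.4753,.231]);y=np.radians(-3.2)
p,q=pose(PT,PIV+[0,0,.03],PH,np.radians(23.5));servo_line(p,q,rate=.05)
p,q=pose(PT,PIV+[0,0,.075],PH,0);servo_line(p,q,rate=.06)
p,q=pose((.1,0,.016),(*g,.19),y);servo_line(p,q,rate=.17)
print(lids()[0],current_clock())
servo_line([*g,.040],q,rate=.1);sleep(.2)
print(servo_line([*g,.0255],q,rate=.015,contact_N=1.5),current_position(),current_force(),lids()[0])
E
python3 back.py
```

```text
[(0.63, np.float64(0.001), np.float64(0.004), np.float64(0.012), np.int64(5230)), (0.57, np.float64(0.011), np.float64(0.021), np.float64(0.003), np.int64(45543))] 39.9333
True [0.47514906 0.23094063 0.02614518] [-1.26374232  0.34011855  5.89235653] [(0.92, np.float64(0.001), np.float64(0.003), np.float64(0.012), np.int64(5299)), (0.51, np.float64(0.074), np.float64(0.073), np.float64(-0.0), np.int64(48449))]
```

```bash
python3 - <<'E'
from h import *
g=np.array([.4753,.231])
move_gripper(.042);sleep(.3)
servo_line([*g,.2],rate=.1)
p=current_position();move_ptp([.3,.5,.25],current_orientation());sleep(.5)
c=capture("top");cv2.imwrite("pics/end.png",cv2.resize(c["image"][150:325,170:490],None,fx=2.4,fy=2.4))
P=cloud(c)
for d in silhouettes("top","lid0"):
    m=d["region"]&(c["range_z"]>0);print(round(d["conf"],2),np.round(np.median(P[m],0),3))
m=silhouettes("top","crock")[0]["region"];print(np.percentile(P[m&(P[...,2]>.095)],[1,99],0));print(current_clock(),current_force())
E
```

```text
0.74 [ 0.481 -0.25   0.016]
0.66 [ 0.453 -0.166  0.017]
0.65 [0.419 0.388 0.009]
0.54 [0.589 0.191 0.009]
0.5 [0.374 0.237 0.022]
0.49 [0.467 0.07  0.009]
[[ 0.31321366 -0.30344383  0.09529342]
 [ 0.56045561  0.02595951  1.01568905]]
47.4 [ 0.21753687  0.06036603 -0.44005468]
```

View pics/end.png

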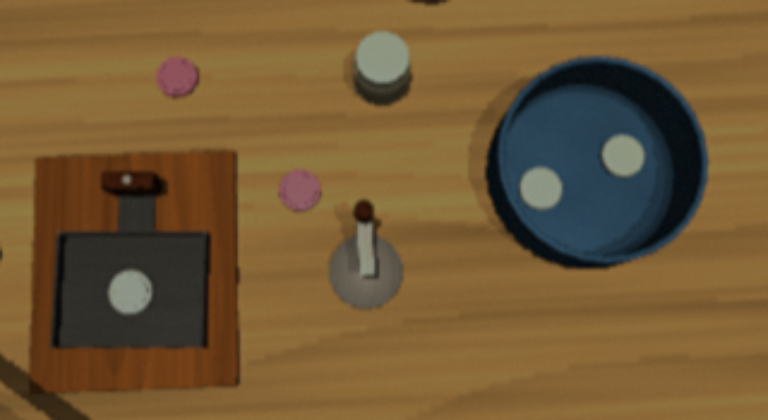

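The tray lies on the board with one lid at (130,291). The crock holds two lids at (540,188) and (623,155), and the key and jar are where they were.

```bash
python3 -c "
from bench import *
print(close_job())"
```

```text
the job is handed in; nothing more can be done
None
```

The job is handed in: both plain lids are in the crock, and the tray is back on the breadboard, released, with the clinging lid (the middle one) still on it; no verdict came back.

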